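# Change over the plate dryer

### The job

Change over the plate dryer: press the red key to stop it, take every green-tab basket off the rack and stand it upright on the bare steel plate, and only then hang every blue-tab basket by its cross bar, each on a rack hook of its own. With all of them hung, start the new run by pressing the white, blue, yellow and green keys in that order, each fully down and one key at a time, never the black one. Leave every basket still and let go of, and do not disturb the other things on the bench.

Things in the scene. Friction and masses are not known exactly. Their poses are not given: they have to be found in the camera images.
- dry0: White plastic carrier basket with a GREEN grip tab (dried plates); may be absent. Starts hanging on a rack hook. All six baskets have the same sizes: box 76 (own x) x 84 (own y) x 50 mm high, origin at the centre of its underside, z up; about 0.18 to 0.35 kg. Handle: see dry1; grip tab: see wet0.
- dry1: Like dry0 (green tab); may be absent. Handle of every basket: two uprights at own y = +-37.5 mm carry a steel cross bar 8 mm thick along own y, its axis 125 mm above the origin; the bar is free to hang by between the uprights (y within +-35 mm).
- dry2: Like dry0 (green tab); may be absent.
- wet0: Basket like dry0 but with a BLUE grip tab (wet plates); may be absent. Starts on the pale blue mat in front of the robot, turned by up to 0.5 rad. Grip tab of every basket: flat, upright on the middle of the cross bar, 16 mm in own x, 12 mm in own y, from 134 to 186 mm above the origin; pinch it from above, fingers closing along own y, tips no lower than 140 mm (clear of a hook).
- wet1: Like wet0 (blue tab); may be absent.
- wet2: Like wet0 (blue tab); may be absent.
- rack: Fixed drying rack: white drip tray 150 x 340 x 22 mm with two posts and a steel rail 68 mm behind the hooks (top 177 mm high, nothing stands higher), and three hooks at own x = 0, y = +110, 0, -110 mm. Origin on the table below the middle hook; own -x is the side towards the robot, y along the rail, z up. A hung basket's origin is 27 mm above the table, straight below its hook.
- rack_hook1 (a point): Middle hook: the point where the axis of a hung cross bar lies, 152 mm above the table; axes as the rack. All hooks alike: an open V trough of 28 mm wide (in y) steel strip, 32 mm long in x at the top; lips to 174 mm high. The bar goes in from above, along the rack's y (basket either way round); the hook passes between the uprights, with only 65 mm of play over the box, so come in and go out on the robot's side.
- plate: Fixed bare steel plate for dried baskets, lying on the bench beyond the blue mat, 130 (own x) x 250 (own y) x 3 mm; origin at the centre of its underside. Two baskets fit side by side along y.
- panel: Fixed dryer control box, blue with a grey top, 175 (own x) x 190 (own y) mm, top face 52 mm high, a tilted display at its far edge (to 85 mm high). Origin at the centre of its underside. Six round keys on top: near row at own x = -55 mm: red, white, blue at y = +55, 0, -55 mm (left to right from the robot); far row at x = 0: yellow, black, green at y = +55, 0, -55 mm.
- key_red_top (a point): Centre of the top of the red key. All keys: 28 mm across in a 44 mm collar, tops 74 mm above the table when up (10 mm above the collar), pressed straight down with closed fingers.
- key_red (a joint): Travel of the red key: 0 up, 0.006 m fully down (about 5 N); it springs back. It counts as pressed past 0.0045 m.
- key_white (a joint): Travel of the white key: 0 up, 0.006 m fully down (about 5 N); it springs back. It counts as pressed past 0.0045 m.
- key_blue (a joint): Travel of the blue key: 0 up, 0.006 m fully down (about 5 N); it springs back. It counts as pressed past 0.0045 m.
- key_yellow (a joint): Travel of the yellow key: 0 up, 0.006 m fully down (about 5 N); it springs back. It counts as pressed past 0.0045 m.
- key_black (a joint): Travel of the black key: 0 up, 0.006 m fully down (about 5 N); it springs back. It counts as pressed past 0.0045 m.
- key_green (a joint): Travel of the green key: 0 up, 0.006 m fully down (about 5 N); it springs back. It counts as pressed past 0.0045 m.
- solvent: Amber jar, 68 mm across, 130 mm high; loose bystander. Origin at the centre of its underside.
- washbottle: White wash bottle, 64 mm across, 150 mm high; loose bystander. Origin at the centre of its underside.
- beaker: Glass beaker, 72 mm across, 90 mm high; loose bystander. Origin at the centre of its underside.
- waferbox: Black round wafer box, 100 mm across, 24 mm high; loose bystander. Origin at the centre of its underside.
- dish: Clear covered dish, 96 mm across, 20 mm high; loose bystander. Origin at the centre of its underside.
- tweezers: Steel tweezers, 120 mm long; loose bystander. Origin at the centre of its underside.
- tape: Yellow tape roll lying flat, 84 mm across, 24 mm high; loose bystander. Origin at the centre of its underside.

How it is judged:
On the way, in this order (a step that is already met when the one before it is completed fails the run):
1. the red key is pressed fully down, alone (value of joint key_red above 0.0045 m and value of joint each of key_white, key_blue, key_yellow, key_black, key_green below 0.0015 m), for 0.05 s.
2. every green-tab basket stands upright on the steel plate, let go of (x of dry0 in the frame of plate between -0.06 and 0.06 m and y of dry0 in the frame of plate between -0.12 and 0.12 m and height (world z) of each of dry0, dry1, dry2 below 0.012 m and angle between each of dry0, dry1, dry2's own z axis and vertical below 0.12 rad and linear speed of each of dry0, dry1, dry2 below 0.03 m/s and contact force between each of dry0, dry1, dry2 and the fingers below 0.3 N and x of dry1 in the frame of plate between -0.06 and 0.06 m and y of dry1 in the frame of plate between -0.12 and 0.12 m and x of dry2 in the frame of plate between -0.06 and 0.06 m and y of dry2 in the frame of plate between -0.12 and 0.12 m), for 0.2 s.
3. every blue-tab basket hangs by its bar on a rack hook, let go of (x of wet0 in the frame of rack between -0.025 and 0.025 m and z of wet0 in the frame of rack between 0.021 and 0.036 m and (y of wet0 in the frame of rack between 0.088 and 0.132 m or y of wet0 in the frame of rack between -0.022 and 0.022 m or y of wet0 in the frame of rack between -0.132 and -0.088 m) and angle between each of wet0, wet1, wet2's own z axis and vertical below 0.25 rad and contact force between each of wet0, wet1, wet2 and the fingers below 0.3 N and x of wet1 in the frame of rack between -0.025 and 0.025 m and z of wet1 in the frame of rack between 0.021 and 0.036 m and (y of wet1 in the frame of rack between 0.088 and 0.132 m or y of wet1 in the frame of rack between -0.022 and 0.022 m or y of wet1 in the frame of rack between -0.132 and -0.088 m) and x of wet2 in the frame of rack between -0.025 and 0.025 m and z of wet2 in the frame of rack between 0.021 and 0.036 m and (y of wet2 in the frame of rack between 0.088 and 0.132 m or y of wet2 in the frame of rack between -0.022 and 0.022 m or y of wet2 in the frame of rack between -0.132 and -0.088 m)), for 0.2 s.
4. the white key is pressed fully down, alone (value of joint key_white above 0.0045 m and value of joint each of key_red, key_blue, key_yellow, key_black, key_green below 0.0015 m), for 0.05 s.
5. the blue key is pressed fully down, alone (value of joint key_blue above 0.0045 m and value of joint each of key_red, key_white, key_yellow, key_black, key_green below 0.0015 m), for 0.05 s.
6. the yellow key is pressed fully down, alone (value of joint key_yellow above 0.0045 m and value of joint each of key_red, key_white, key_blue, key_black, key_green below 0.0015 m), for 0.05 s.
7. the green key is pressed fully down, alone (value of joint key_green above 0.0045 m and value of joint each of key_red, key_white, key_blue, key_yellow, key_black below 0.0015 m), for 0.05 s.
At the end, for the whole second after the job is handed in: Every blue-tab basket hangs upright by its bar in a rack hook (centred within 25 x 22 mm of the hook, at its hung height within 6 mm); every green-tab basket stands upright, its centre over the steel plate; all still and let go of, all keys up (all of step 2 and all of step 3 and linear speed of each of wet0, wet1, wet2 below 0.03 m/s and value of joint each of key_red, key_white, key_blue, key_yellow, key_black, key_green below 0.0015 m); the robot touches nothing.
It fails at once if the black key is pressed (value of joint key_black above 0.003 m).
It fails at once if two keys are pressed together (value of joint each of key_white, key_red above 0.003 m or value of joint each of key_blue, key_red above 0.003 m or value of joint each of key_blue, key_white above 0.003 m or value of joint each of key_yellow, key_red above 0.003 m or value of joint each of key_yellow, key_white above 0.003 m or value of joint each of key_yellow, key_blue above 0.003 m or value of joint each of key_black, key_red above 0.003 m or value of joint each of key_black, key_white above 0.003 m or value of joint each of key_black, key_blue above 0.003 m or value of joint each of key_black, key_yellow above 0.003 m or value of joint each of key_green, key_red above 0.003 m or value of joint each of key_green, key_white above 0.003 m or value of joint each of key_green, key_blue above 0.003 m or value of joint each of key_green, key_yellow above 0.003 m or value of joint each of key_green, key_black above 0.003 m).
It fails at once if a key of the start sequence is pressed while a blue-tab basket still stands on the bench (value of joint any of key_white, key_blue, key_yellow, key_green above 0.003 m and height (world z) of any of wet0, wet1, wet2 below 0.003 m).
It fails at once if another thing on the bench is moved by more than 50 mm (distance of any of solvent, washbottle, beaker, waferbox, dish, tweezers, tape from where it was at the start of the episode above 0.05 m).
Of wet0, wet1, wet2 only 2 to 3 are there at a start; the rules pass over those that are not, and their reading is None.
Of dry0, dry1, dry2 only 1 to 2 are there at a start; the rules pass over those that are not, and their reading is None.
At some moment in a run one of wet0, wet1, wet2, dry0, dry1, dry2 may be knocked a few centimetres aside while the robot is not near it.
It also fails if it takes over 210 s, if anything falls off the work surface, if the arm or the gripper's body presses on something with over 40 N, if the wrist force passes 120 N, or if a joint passes its speed limit or range.

### The arm

A 6-joint arm with a two-finger parallel gripper is mounted at the origin on the work surface. World frame = base frame: x ahead of the robot, y to its left, z up, the work surface at z = 0. Lengths are in m, angles in rad, forces in N, time in s.
With the tool pointing down it reaches from about 0.375 to 0.975 m from the base axis. Payload 3.8 kg.
Tool frame: the origin (TCP) lies at the very end of the fingers, on their centre line; the grasp point (between the pads) lies bot.grasp_offset behind it (bot.grasp_offset is the distance from the TCP to the grasp point, in m); z points along the fingers, y is the line along which they close (so a half turn about z gives the same grasp; the last joint's range is limited). The gripper opens to 88 mm and grips with 3 to 60 N. Pads are 18 mm wide; open, the fingers measure 123 mm over their backs; the gripper's body (75 mm by 187 mm) begins 45 mm behind the grasp point.
Start: joints at [1.277, 0.264, 1.604, -0, 1.274, -0.037], TCP at [0.171, 0.653, 0.239] pointing down, gripper open.
Joint ranges: [-2.63, 2.63], [-0.94, 2.18], [0.31, 2.57], [-1.31, 4.45], [0, 2.66], [-2.55, 2.55]. Speed limits (rad/s): [2.57, 2.57, 3.14, 3.14, 3.14, 3.14].

### API

Orientations are given as a 3x3 rotation matrix whose columns are the frame's x, y, z axes.
In Python, from bench import bot gives the robot as it stands.
- The arm moves only by the tool carry_out, never from a script. Its argument "moves" is a list of rows, each a list of 3 entries, a list of its own where there are three numbers: the opening, from -1 (shut) to 1 (fully open), so that 0 is half open, then the shift along the tool's x, y, z in cm, then the turn, a rotation vector about the tool's x, y, z in degrees. A call has 1 to 10 rows; each row is the pose to reach, as a shift and turn from the pose commanded when the call began, along the tool's axes at that moment; what a row does not reach only later rows make up. A row lasts 1/10 s, in which the tool goes at most 50 mm and 8.59 degrees, less where a joint would pass 70% of its speed; a pose out of reach is approached as far as the arm can. A call with a gripper value outside its range is refused whole. The fingers move at their own pace and stop on an object; "newtons" is the grip in N (left out, the last holds). Time passes only in rows, so rows that repeat a pose let the fingers close. It gives the time, the measured TCP pose, the force, the opening and the grip force at its end, in the units of the state.
- bot.get_obs(): the state, without advancing time (a new reading comes with each control period).
- bot.get_image(name): name is "scene" or "top" or "wrist"; returns a dict with "color" (400x640x3 uint8, red, green, blue), "K" (3x3 intrinsics, pixels), "cam_to_world" (4x4, takes a point from camera to world coordinates); the wrist camera has in their place "mount" (4x4, takes a point from camera to tool coordinates, whose origin is the TCP and whose axes are the flange's). Camera axes: x right, y up, looking along -z (the intrinsics and any distortion apply to the point x, -y, -z); pixel columns grow to the right and rows downward; lengths in m; the calibration is good to about 2 mm. A picture is of the moment at which its call begins: read the wrist's pose just before it. There is no depth.
- bot.close_job(): hands the job in; it is judged then, once.
The state is a dict: "clock": time; "joint_pos": joint angles; "joint_velocities": joint speeds; "tau": joint torques, N m; "ee_pos": TCP position; "ee_rot": TCP orientation; "contact_force": force on the tool from outside, world axes, zero at the start; "moment": the same for the moment, N m; "gripper_width": opening from 0.0 (shut) to 1.0 (fully open); "grip_force": force on a finger pad.
Only numpy, scipy, OpenCV 4.12 (cv2) and the standard library are available. Lean on these libraries where they do the work, as an engineer would, in place of code of your own. Each camera call takes 0.05 s, during which the arm holds its last target. There are 200 camera calls.

## Working session

There is one attempt and no reset: what is moved stays moved. The work goes in short steps, Python scripts to look and compute and a tool call to move; the robot and the scene stay as the last step left them, time stands still between calls to the robot, and variables do not carry over. Pictures are saved under pics/ and viewed, at most 14 in all, crops included, and the job is handed in when it is done.

Besides the shell and the picture viewer there is one more tool, called after "Call:" as a command line: name --argument value ..., lists and objects as JSON in quotes. carry_out: Moves the arm, as the interface text tells. Its arguments: {"type":"object","properties":{"moves":{"type":"array","items":{"type":"array"}},"newtons":{"type":"number"}},"required":["moves"]}

```bash
mkdir -p pics; ls; cat > h.py <<'E'
import numpy as np, cv2
from bench import bot
def snap(n,f):
    o=bot.get_obs(); im=bot.get_image(n)
    cv2.imwrite('pics/'+f,im['color'][:,:,::-1]); 
    np.savez('pics/'+f+'.npz',**{k:np.array(v) for k,v in im.items() if isinstance(v,(np.ndarray,list))},pos=o['ee_pos'],rot=o['ee_rot'])
    return im
def ray(im,u,v,T=None):
    K=np.array(im['K']); T=np.array(im['cam_to_world']) if T is None else T
    d=np.array([(u-K[0,2])/K[0,0],-(v-K[1,2])/K[1,1],-1.])
    return T[:3,3],T[:3,:3]@d
def onz(im,u,v,z,T=None):
    c,d=ray(im,u,v,T); return c+d*(z-c[2])/d[2]
def proj(im,P,T=None):
    K=np.array(im['K']); T=np.array(im['cam_to_world']) if T is None else T
    p=T[:3,:3].T@(np.array(P)-T[:3,3]); return K[0,0]*p[0]/-p[2]+K[0,2],K[1,1]*-p[1]/-p[2]+K[1,2]
E
python3 - <<'E'
from h import *
for n in('scene','top'):
    im=snap(n,n+'0.png'); print(n,[k for k in im],np.round(im['K'],1).tolist(),np.round(im['cam_to_world'],3).tolist(),im.get('dist'))
o=bot.get_obs(); print(o['clock'],o['ee_rot'],bot.grasp_offset,o['gripper_width'])
E
```

```text
pics
scene ['color', 'K', 'cam_to_world'] [[382.1, 0.0, 316.7], [0.0, 382.1, 203.0], [0.0, 0.0, 1.0]] [[-0.813, -0.421, 0.402, 1.077], [0.582, -0.611, 0.537, 0.78], [0.019, 0.671, 0.741, 1.121], [0.0, 0.0, 0.0, 1.0]] None
top ['color', 'K', 'cam_to_world'] [[382.8, 0.0, 322.3], [0.0, 382.8, 200.2], [0.0, 0.0, 1.0]] [[0.029, 0.987, -0.16, 0.371], [-0.999, 0.024, -0.029, 0.038], [-0.025, 0.161, 0.987, 1.213], [0.0, 0.0, 0.0, 1.0]] None
0.1 [[-9.67216577e-01  2.53952313e-01 -5.61749026e-04]
 [ 2.53952929e-01  9.67214648e-01 -1.93268326e-03]
 [ 5.25225028e-05 -2.01198110e-03 -9.99997975e-01]] 0.0187 0.9951648680023506
```

View pics/scene0.png

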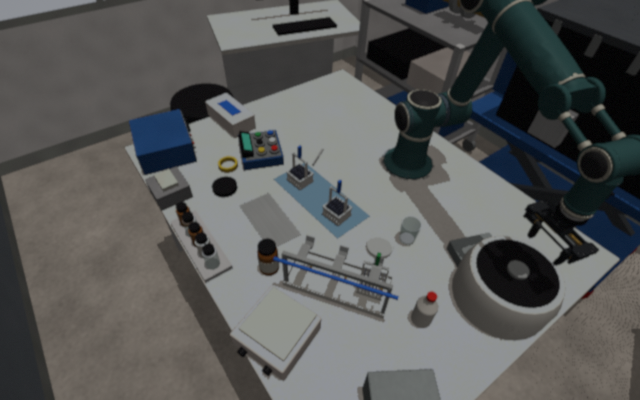

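View pics/top0.png

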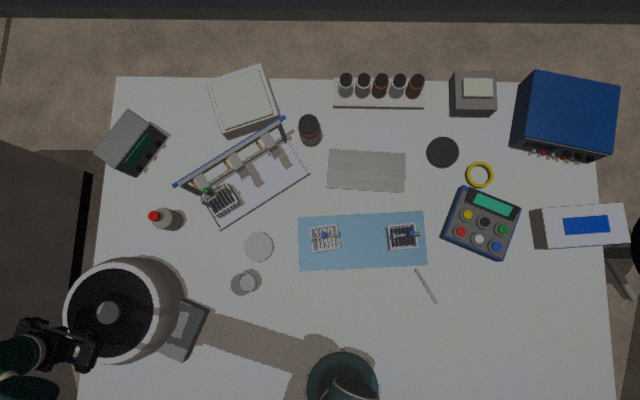

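The top view shows one green-tab basket on the rack's left hook (205,195), with the other two hooks empty. Two blue-tab baskets stand on the mat (325,237 and 403,236), the plate is at (366,170), and the panel keys are at 460-510, 215-246.

```bash
python3 - <<'E'
from h import *
im=dict(np.load('pics/top0.png.npz')); s=dict(np.load('pics/scene0.png.npz'))
hsv=cv2.cvtColor(im['color'],cv2.COLOR_RGB2HSV)
hs=cv2.cvtColor(s['color'],cv2.COLOR_RGB2HSV)
def blobs(hsv,lo,hi,roi,mn=4):
    m=cv2.inRange(hsv,np.array(lo),np.array(hi)); k=np.zeros_like(m); x0,y0,x1,y1=roi; k[y0:y1,x0:x1]=m[y0:y1,x0:x1]
    n,l,st,c=cv2.connectedComponentsWithStats(k)
    return [(np.round(c[i],1),st[i,4],l==i) for i in range(1,n) if st[i,4]>=mn]
P=(440,185,525,262)
for nm,lo,hi in(('red',(0,120,80),(8,255,255)),('red2',(172,120,80),(180,255,255)),('yel',(20,100,80),(35,255,255)),('green',(40,80,40),(85,255,255)),('blue',(100,120,90),(125,255,255)),('white',(0,0,120),(180,50,255))):
    for c,a,_ in blobs(hsv,lo,hi,P,12): print(nm,c,a,np.round(onz(im,*c,.074)[:2],3))
print('plate')
g=cv2.inRange(hsv,(0,0,60),(180,60,150)); 
gray=cv2.cvtColor(im['color'],cv2.COLOR_RGB2GRAY); print('gray plate',gray[170,366],'bench',gray[200,366])
m=np.zeros_like(gray); m[140:200,318:412]=(gray[140:200,318:412]<(int(gray[170,366])+int(gray[200,366]))/2)*255
c=max(cv2.findContours(m,0,2)[0],key=cv2.contourArea); r=cv2.minAreaRect(c); print(r,np.round([onz(im,*p,.003)[:2] for p in cv2.boxPoints(r)],3).tolist(),np.round(onz(im,*r[0],.003),3))
for nm,lo,hi in(('tabb',(100,120,50),(128,255,255)),):
    for c,a,_ in blobs(hsv,lo,hi,(300,210,430,270),4): print(nm,c,a,np.round(onz(im,*c,.16)[:2],3))
    for c,a,mm in blobs(hsv,lo,hi,(165,105,295,195),50):
        ys,xs=np.nonzero(mm); r=cv2.fitLine(np.c_[xs,ys].astype(np.float32),2,0,.01,.01).ravel(); t=((np.c_[xs,ys]-r[2:])@r[:2]); 
        print('rail',[np.round(onz(im,*(r[2:]+q*r[:2]),.17)[:2],3) for q in(t.min(),t.max())])
    for c,a,_ in blobs(hs,lo,hi,(270,140,360,220),4): print('s',nm,c,a)
for c,a,_ in blobs(hsv,(40,80,40),(85,255,255),(180,170,260,230),3): print('green tab',c,a,np.round(onz(im,*c,.187)[:2],3))
for c,a,_ in blobs(hs,(40,80,40),(85,255,255),(340,220,410,300),3): print('s green',c,a)
cv2.imwrite('pics/rackcrop.png',cv2.resize(np.hstack([im['color'][100:240,165:325,::-1],im['color'][185:325,290:450,::-1]]),None,fx=2.5,fy=2.5,interpolation=2))
w=snap('wrist','w0.png'); print(w['mount'].round(4).tolist(),np.round(w['K'],1).tolist())
E
```

```text
red [461.  231.1] 64 [ 0.473 -0.341]
yel [480.1 185.6] 30 [ 0.611 -0.402]
yel [467.5 214.1] 73 [ 0.524 -0.361]
green [492.5 204.2] 476 [ 0.556 -0.436]
green [502.6 228.9] 75 [ 0.483 -0.462]
blue [465.2 188. ] 21 [ 0.603 -0.357]
blue [450.8 218.1] 12 [ 0.511 -0.312]
blue [452.5 238.8] 25 [ 0.45  -0.315]
blue [496.8 246.1] 66 [ 0.432 -0.443]
blue [482.9 251.6] 27 [ 0.415 -0.402]
white [445.9 200.7] 466 [ 0.563 -0.299]
white [512.3 217.5] 1294 [ 0.517 -0.492]
white [479.  238.5] 58 [ 0.453 -0.393]
white [457.8 253.8] 638 [ 0.406 -0.33 ]
plate
gray plate 118 bench 142
((366.2917175292969, 170.228515625), (78.38542175292969, 40.593021392822266), 3.6913859844207764) [[0.607, 0.063], [0.742, 0.058], [0.731, -0.197], [0.596, -0.188]] [ 0.668 -0.066  0.003]
tabb [411.1 232.6] 27 [ 0.458 -0.177]
tabb [323.5 234.5] 22 [0.446 0.063]
s tabb [299.4 150.6] 22
s tabb [275.8 157.2] 19
s tabb [338.7 186.3] 27
green tab [205.  190.2] 25 [0.557 0.391]
green tab [210.6 192.4] 5 [0.551 0.375]
s green [377.8 258.3] 37
[[0.0015, 0.958, 0.2867, 0.0727], [1.0, -0.0013, -0.0008, 0.0004], [-0.0004, 0.2867, -0.958, -0.1459], [0.0, 0.0, 0.0, 1.0]] [[328.9, 0.0, 322.1], [0.0, 328.9, 201.0], [0.0, 0.0, 1.0]]
```

View pics/rackcrop.png

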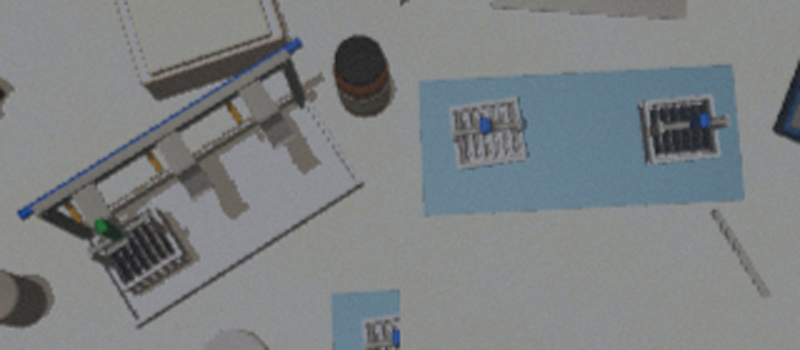

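```bash
cat >> h.py <<'E'
from scipy.spatial.transform import Rotation as Ro
def Rt(yaw):
    c,s=np.cos(np.radians(yaw)),np.sin(np.radians(yaw)); return np.array([[c,s,0],[s,-c,0],[0,0,-1.]])
def rel(*wps):
    o=bot.get_obs(); p=np.array(o['ee_pos']);R=np.array(o['ee_rot']).reshape(3,3)
    print('t',round(o['clock'],2),'at',p.round(4),'yaw',round(float(np.degrees(np.arctan2(R[1,0],R[0,0]))),2),'w',round(o['gripper_width'],3))
    for *q,y in wps:
        d=np.array(q)-p; print(q,y,'-> cm',(R.T@d*100).round(2).tolist(),'deg',np.degrees(Ro.from_matrix(R.T@Rt(y)).as_rotvec()).round(2).tolist(),'rows',int(np.ceil(np.linalg.norm(d)/.05)))
def wT(im,pos,rot):
    T=np.eye(4);T[:3,:3]=np.array(rot).reshape(3,3);T[:3,3]=pos; return T@np.array(im['mount'])
def blobs(hsv,lo,hi,mn=4,roi=(0,0,640,400)):
    m=cv2.inRange(hsv,np.array(lo),np.array(hi)); k=np.zeros_like(m); x0,y0,x1,y1=roi; k[y0:y1,x0:x1]=m[y0:y1,x0:x1]
    n,l,st,c=cv2.connectedComponentsWithStats(k)
    return sorted([(c[i].round(1),int(st[i,4]),l==i) for i in range(1,n) if st[i,4]>=mn],key=lambda b:-b[1])
E
python3 -c "
from h import *
rel((.25,.55,.3,180),(.45,.1,.3,180),(.473,-.341,.2,180))"
```

```text
t 0.15 at [0.1713 0.6523 0.2377] yaw 165.29 w 0.998
[0.25, 0.55, 0.3] 180 -> cm [-10.21, -7.91, -6.22] deg [-0.1, -0.02, -14.71] rows 3
[0.45, 0.1, 0.3] 180 -> cm [-40.99, -46.36, -6.15] deg [-0.1, -0.02, -14.71] rows 13
[0.473, -0.341, 0.2] 180 -> cm [-54.41, -88.41, 3.92] deg [-0.1, -0.02, -14.71] rows 21
```

Call:
carry_out --moves '[[-1,[0,0,-6],[0,0,0]],[-1,[-5,-4,-6],[0,0,-8]],[-1,[-10,-8,-6],[0,0,-14.7]],[-1,[-13,-12,-6],[0,0,-14.7]],[-1,[-16,-16,-6],[0,0,-14.7]],[-1,[-19,-20,-6],[0,0,-14.7]],[-1,[-22,-24,-6],[0,0,-14.7]],[-1,[-25,-28,-6],[0,0,-14.7]],[-1,[-29,-32,-6],[0,0,-14.7]],[-1,[-32,-35,-6],[0,0,-14.7]]]'

```text
clock: 1.15
ee_pos: [0.3791, 0.2545, 0.2987]
ee_rot: [[-1.0, -0.0, 0.0], [-0.0, 1.0, 0.0], [-0.0, 0.0, -1.0]]
contact_force: [0.5, 0.5, 0.1]
gripper_width: 0.114
grip_force: 0.0
```

```bash
python3 -c "
from h import *
rel((.43,.05,.35,180),(.48,-.2,.35,180),(.46,-.34,.25,180))
o=bot.get_obs();w=snap('wrist','w1.png')
"
```

```text
t 1.15 at [0.3791 0.2545 0.2987] yaw -179.98 w 0.114
[0.43, 0.05, 0.35] 180 -> cm [-5.08, -20.45, -5.14] deg [0.01, 0.02, 0.02] rows 5
[0.48, -0.2, 0.35] 180 -> cm [-10.07, -45.46, -5.14] deg [0.01, 0.02, 0.02] rows 10
[0.46, -0.34, 0.25] 180 -> cm [-8.06, -59.46, 4.86] deg [0.01, 0.02, 0.02] rows 13
```

View pics/w1.png

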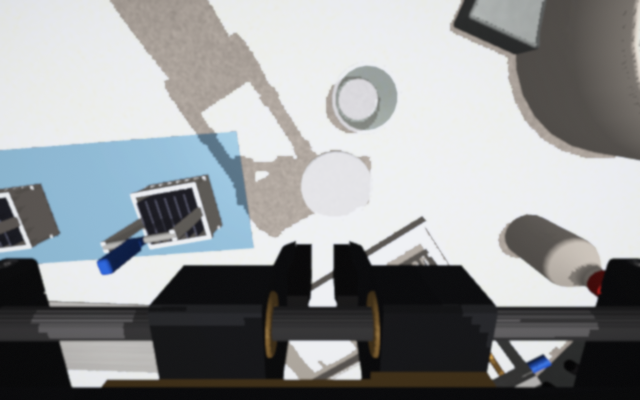

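The wrist view shows the area on the tool's +x side: a wet basket at (175,215), the dish at (336,183) and the beaker at (360,98). Next I go to the panel.

Call:
carry_out --moves '[[-1,[-3,-5,-5],[0,0,0]],[-1,[-6,-10,-5],[0,0,0]],[-1,[-8,-14,-5],[0,0,0]],[-1,[-9,-19,-5],[0,0,0]],[-1,[-9,-23,-5],[0,0,0]],[-1,[-9,-25,-5],[0,0,0]],[-1,[-9,-25,-5],[0,0,0]]]'

```text
clock: 1.9
ee_pos: [0.469, 0.003, 0.3484]
ee_rot: [[-1.0, 0.006, -0.001], [0.006, 1.0, -0.001], [0.001, -0.001, -1.0]]
contact_force: [0.6, 0.5, -0.4]
gripper_width: 0.004
grip_force: 0.0
```

```bash
cat >> h.py <<'E'
def wsnap(f):
    o=bot.get_obs(); w=snap('wrist',f); return w,wT(w,o['ee_pos'],o['ee_rot']),cv2.cvtColor(w['color'],cv2.COLOR_RGB2HSV)
E
python3 -c "
from h import *
w,T,h=wsnap('w2.png')
for b in blobs(h,(100,140,60),(128,255,255),20)[:6]: print(b[0],b[1],onz(w,*b[0],.165,T).round(3), np.ptp(np.nonzero(b[2]),axis=1))
rel((.48,-.2,.35,180),(.54,-.39,.3,180))
"
```

```text
[ 70.1 172.7] 1365 [ 0.464 -0.254  0.165] [146 104]
[151.2 164.7] 498 [ 0.456 -0.17   0.165] [21 36]
[382.2 152.8] 305 [0.445 0.063 0.165] [21 20]
t 1.95 at [0.4689 0.0049 0.3484] yaw 179.74 w 0.006
[0.48, -0.2, 0.35] 180 -> cm [-1.21, -20.49, -0.17] deg [0.01, -0.04, -0.26] rows 5
[0.54, -0.39, 0.3] 180 -> cm [-7.3, -39.46, 4.83] deg [0.01, -0.04, -0.26] rows 9
```

View pics/w2.png

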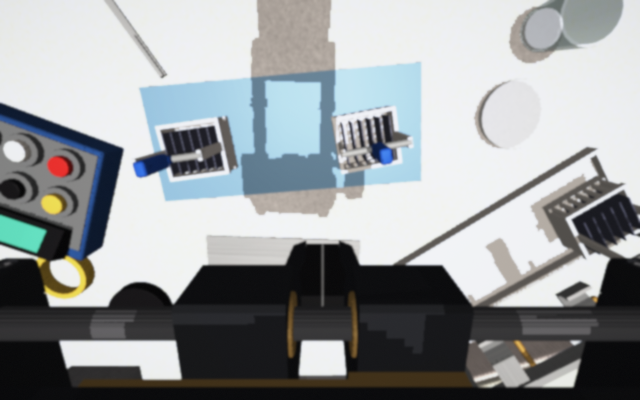

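Good view: wet tabs at (151,165) and (382,153), and the keys lie at the left (17-63, 150-203). Moving over the panel.

Call:
carry_out --moves '[[-1,[-1,-5,0],[0,0,0]],[-1,[-1,-10,0],[0,0,0]],[-1,[-2,-15,0],[0,0,0]],[-1,[-4,-20,0],[0,0,0]],[-1,[-5,-25,1],[0,0,0]],[-1,[-6,-30,3],[0,0,0]],[-1,[-7,-35,5],[0,0,0]],[-1,[-7,-38,5],[0,0,0]],[-1,[-7,-38,5],[0,0,0]],[-1,[-7,-38,5],[0,0,0]]]'

```text
clock: 2.95
ee_pos: [0.5394, -0.3725, 0.2975]
ee_rot: [[-1.0, 0.001, -0.001], [0.001, 1.0, 0.002], [0.001, 0.002, -1.0]]
contact_force: [0.1, 1.0, 0.1]
gripper_width: 0.004
grip_force: 0.0
```

```bash
python3 -c "
from h import *
w,T,h=wsnap('w3.png')
R={}
for n,lo,hi in(('red',(0,150,80),(8,255,255)),('yellow',(22,130,100),(35,255,255)),('green',(45,100,50),(80,255,255)),('blue',(100,140,60),(128,255,255)),('white',(0,0,190),(180,40,255))):
  for b in blobs(h,lo,hi,150,(0,0,640,260))[:6]:
    ar=np.ptp(np.nonzero(b[2]),axis=1)
    if max(ar)<60 : print(n,b[0],b[1],ar,onz(w,*b[0],.073,T).round(4))
rel((.47,-.34,.15,180))
"
```

```text
red [350.3 109.4] 466 [23 23] [ 0.4736 -0.3412  0.073 ]
yellow [279.1 235.8] 477 [38 56] [ 0.6214 -0.4238  0.073 ]
yellow [331.3 155.8] 422 [23 22] [ 0.5241 -0.3613  0.073 ]
green [238.9 119.1] 488 [24 24] [ 0.4839 -0.4627  0.073 ]
blue [254.8  69.4] 540 [26 25] [ 0.4332 -0.4425  0.073 ]
white [282.6 241.8] 793 [32 36] [ 0.6293 -0.4198  0.073 ]
t 3.0 at [ 0.5396 -0.3719  0.2984] yaw -179.96 w 0.005
[0.47, -0.34, 0.15] 180 -> cm [6.95, 3.17, 14.84] deg [0.09, -0.02, 0.04] rows 4
```

Call:
carry_out --moves '[[-1,[3,1.5,5],[0,0,0]],[-1,[5,2.5,9],[0,0,0]],[-1,[6.6,3.05,14],[0,0,0]],[-1,[6.6,3.05,18],[0,0,0]],[-1,[6.6,3.05,20],[0,0,0]],[-1,[6.6,3.05,21.5],[0,0,0]],[-1,[6.6,3.05,22.6],[0,0,0]],[-1,[6.6,3.05,23.2],[0,0,0]],[-1,[6.6,3.05,23.2],[0,0,0]],[-1,[6.6,3.05,23.2],[0,0,0]]]'

```text
clock: 4.0
ee_pos: [0.4745, -0.3432, 0.0691]
ee_rot: [[-1.0, -0.0, 0.003], [-0.0, 1.0, -0.001], [-0.003, -0.001, -1.0]]
contact_force: [-1.1, 2.3, 3.7]
gripper_width: 0.007
grip_force: 2.2
```

Call:
carry_out --moves '[[-1,[0,0,0.3],[0,0,0]],[-1,[0,0,0.4],[0,0,0]],[-1,[0,0,0.4],[0,0,0]]]'

```text
clock: 4.3
ee_pos: [0.4748, -0.3435, 0.0681]
ee_rot: [[-1.0, 0.0, 0.003], [0.0, 1.0, -0.001], [-0.003, -0.001, -1.0]]
contact_force: [-6.6, 8.7, 23.4]
gripper_width: 0.004
grip_force: 11.8
```

Call:
carry_out --moves '[[-1,[0,0,-2],[0,0,0]],[-1,[0,0,-7],[0,0,0]],[-1,[0,0,-12],[0,0,0]],[-1,[0,2,-17],[0,0,0]],[-1,[-2,5,-22],[0,0,0]],[-1,[-4,9,-25],[0,0,0]],[-1,[-6,13,-28],[0,0,0]],[-1,[-8,17,-30],[0,0,0]],[-1,[-10,21,-31],[0,0,0]],[-1,[-12,25,-31],[0,0,0]]]'

```text
clock: 5.3
ee_pos: [0.5904, -0.101, 0.3767]
ee_rot: [[-1.0, 0.001, 0.008], [0.001, 1.0, -0.002], [-0.008, -0.002, -1.0]]
contact_force: [1.0, -1.1, -0.7]
gripper_width: 0.006
grip_force: 0.0
```

```bash
python3 -c "
from h import *
rel((.72,.355,.38,210),(.70,.32,.38,210))
"
```

```text
t 5.3 at [ 0.5904 -0.101   0.3767] yaw 179.96 w 0.006
[0.72, 0.355, 0.38] 210 -> cm [-12.92, 45.61, -0.33] deg [-0.24, 0.41, -30.04] rows 10
[0.7, 0.32, 0.38] 210 -> cm [-10.93, 42.11, -0.33] deg [-0.24, 0.41, -30.04] rows 9
```

Call:
carry_out --moves '[[-1,[-1,4,0],[0,0,-4]],[-1,[-3,9,0],[0,0,-8]],[-1,[-5,14,0],[0,0,-12]],[-1,[-6,19,0],[0,0,-16]],[-1,[-8,24,0],[0,0,-20]],[-1,[-9,29,0],[0,0,-24]],[-1,[-10,34,0],[0,0,-28]],[-1,[-11,38,0],[0,0,-30]],[-1,[-12,42,0],[0,0,-30]],[-1,[-12,42,0],[0,0,-30]]]'

```text
clock: 6.3
ee_pos: [0.7085, 0.3244, 0.3706]
ee_rot: [[-0.863, -0.505, 0.0], [-0.505, 0.863, 0.002], [-0.001, 0.002, -1.0]]
contact_force: [-0.7, 0.8, 0.3]
gripper_width: 0.007
grip_force: 0.0
```

Call:
carry_out --moves '[[-1,[0,0,0],[0,0,0]],[-1,[0,0,0],[0,0,0]]]'

```text
clock: 6.5
ee_pos: [0.7087, 0.3169, 0.3728]
ee_rot: [[-0.866, -0.499, 0.001], [-0.499, 0.866, -0.0], [-0.001, -0.001, -1.0]]
contact_force: [-0.6, -0.4, -0.6]
gripper_width: 0.004
grip_force: 0.0
```

```bash
python3 -c "
from h import *
w,T,h=wsnap('w4.png'); rel()
"
```

```text
t 6.55 at [0.7087 0.3164 0.373 ] yaw -150.08 w 0.004
```

View pics/w4.png

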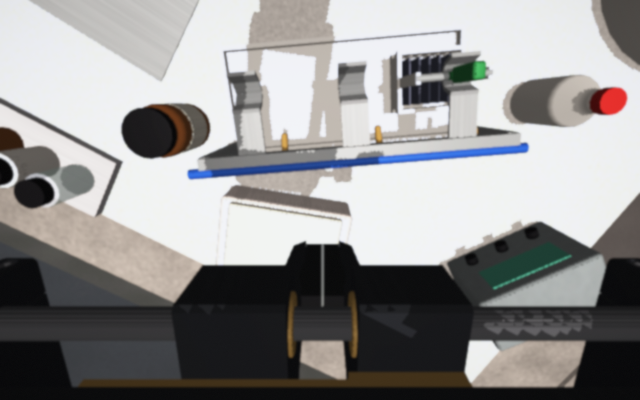

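The rack is clear here: rail from (190,174) to (527,147), hooks at (247,85), (352,75) and (462,65), and the green tab at (480,71).

```bash
python3 -c "
from h import *
d=dict(np.load('pics/w4.png.npz')); T=wT(d,d['pos'],d['rot']); h=cv2.cvtColor(d['color'],cv2.COLOR_RGB2HSV)
for b in blobs(h,(100,140,60),(128,255,255),50)[:2]:
  ys,xs=np.nonzero(b[2]); i,j=xs.argmin(),xs.argmax(); A,B=[onz(d,xs[k],ys[xs==xs[k]].mean(),.171,T) for k in(i,j)]
  v=(B-A)[:2]; print('rail',A.round(3),B.round(3),np.linalg.norm(v),'yaw',np.degrees(np.arctan2(-v[0],v[1])))
for q in((225,51),(459,31),(461,42)): print('tray',onz(d,*q,.022,T).round(4))
for b in blobs(h,(40,100,40),(85,255,255),30,(400,0,560,140)): print('green',b[0],b[1],[onz(d,*b[0],z,T).round(3) for z in(.185,.19,.213)])
C=np.hstack([d['color'][25:135,215:375],d['color'][25:135,375:535]])[:,:,::-1]
cv2.imwrite('pics/c4.png',cv2.resize(d['color'][25:165,215:415,::-1],None,fx=4,fy=4,interpolation=2))
"
```

```text
rail [0.782 0.192 0.171] [0.577 0.489 0.171] 0.3609122404559657 yaw 34.558676441098385
tray [0.6545 0.1292 0.022 ]
tray [0.472  0.3949 0.022 ]
tray [0.4816 0.4056 0.022 ]
green [468.6  71.8] 522 [array([0.553, 0.386, 0.185]), array([0.554, 0.385, 0.19 ]), array([0.56 , 0.377, 0.213])]
```

View pics/c4.png

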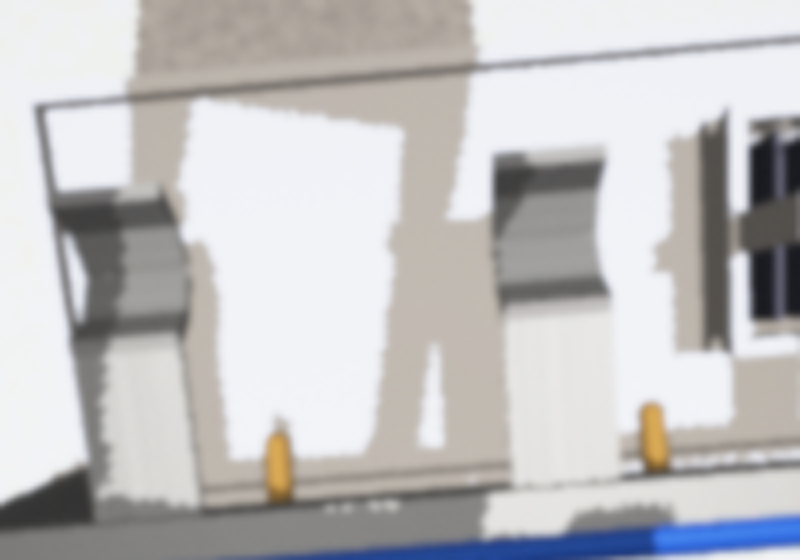

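```bash
python3 -c "
from h import *
d=dict(np.load('pics/w4.png.npz')); T=wT(d,d['pos'],d['rot'])
f=lambda u,v:onz(d,u/4+215,v/4+25,.174,T)[:2]
L=[]
for n,a,b in(('mid',(551,150),(552,297)),('right',(110,196),(131,332))):
  A,B=f(*a),f(*b); L.append((A+B)/2); print(n,A.round(4),B.round(4),np.linalg.norm(A-B).round(4),'c',((A+B)/2).round(4))
v=L[0]-L[1]; print(np.linalg.norm(v),np.degrees(np.arctan2(-v[0],v[1])), 'left',L[0]+v)
# rail/tray based
for yaw in(34.0,34.5,35):
  c,s=np.cos(np.radians(yaw)),np.sin(np.radians(yaw)); X=np.array([c,s]);Y=np.array([-s,c])
  r=(np.array([.782,.192])+[.577,.489])/2; print(yaw,'mid from rail',r-X*.068, (np.array([.6545,.1292])-L[0])@X,(np.array([.6545,.1292])-L[0])@Y)
"
```

```text
mid [0.599  0.2872] [0.628  0.3053] 0.0341 c [0.6135 0.2962]
right [0.6621 0.1991] [0.6883 0.2178] 0.0322 c [0.6752 0.2084]
0.10727510317560571 35.08625257614313 left [0.55184956 0.38399857]
34.0 mid from rail [0.62312545 0.30247488] -0.059414156448138584 -0.1613831645313827
34.5 mid from rail [0.62345942 0.30198438] -0.060820210053239204 -0.1608585398096324
35 mid from rail [0.62379766 0.3014968 ] -0.06222163196386926 -0.16032166508728643
```

```bash
cat >> h.py <<'E'
def tri(*rs):
    A=np.zeros((3,3));b=np.zeros(3)
    for c,d in rs:
        d=d/np.linalg.norm(d);M=np.eye(3)-np.outer(d,d);A+=M;b+=M@c
    p=np.linalg.solve(A,b); return p,[np.linalg.norm(np.cross(p-c,d/np.linalg.norm(d))) for c,d in rs]
E
python3 -c "
from h import *
d=dict(np.load('pics/w4.png.npz')); T=wT(d,d['pos'],d['rot']);s=dict(np.load('pics/scene0.png.npz'));t=dict(np.load('pics/top0.png.npz'))
print(tri(ray(s,377.8,258.3),ray(d,468.6,71.8,T)),tri(ray(s,377.8,258.3),ray(d,468.6,71.8,T),ray(t,205,190.2)))
rel((.552,.386,.3,214.6),(.552,.386,.175,214.6),(.552,.386,.217,214.6))
"
```

```text
(array([0.55357016, 0.38450009, 0.19156007]), [np.float64(0.0008713610639768015), np.float64(0.0008713610639767924)]) (array([0.55504481, 0.38587888, 0.19517193]), [np.float64(0.00048762468396755905), np.float64(0.002782785131917779), np.float64(0.0024494209359019197)])
t 6.55 at [0.7087 0.3164 0.373 ] yaw -150.08 w 0.004
[0.552, 0.386, 0.3] 214.6 -> cm [10.12, 13.85, 7.28] deg [-0.04, 0.07, -4.68] rows 4
[0.552, 0.386, 0.175] 214.6 -> cm [10.13, 13.86, 19.78] deg [-0.04, 0.07, -4.68] rows 6
[0.552, 0.386, 0.217] 214.6 -> cm [10.13, 13.86, 15.58] deg [-0.04, 0.07, -4.68] rows 5
```

Call:
carry_out --moves '[[0,[3,4,1],[0,0,-2]],[0,[6,8,3],[0,0,-4.7]],[0,[9,12,6],[0,0,-4.7]],[0,[10.1,13.7,10],[0,0,-4.7]],[0,[10.1,13.7,14],[0,0,-4.7]],[0,[10.1,13.7,17],[0,0,-4.7]],[0,[10.1,13.7,19.7],[0,0,-4.7]],[0,[10.1,13.7,19.7],[0,0,-4.7]]]' --newtons 25

```text
clock: 7.35
ee_pos: [0.5501, 0.3826, 0.1707]
ee_rot: [[-0.823, -0.568, -0.006], [-0.568, 0.823, -0.004], [0.008, 0.0, -1.0]]
contact_force: [-0.1, -0.1, 0.6]
gripper_width: 0.503
grip_force: 0.0
```

Call:
carry_out --moves '[[-1,[0,0,0],[0,0,0]],[-1,[0,0,0],[0,0,0]],[-1,[0,0,0],[0,0,0]],[-1,[0,0,0],[0,0,0]],[-1,[0,0,0],[0,0,0]],[-1,[0,0,0],[0,0,0]]]'

```text
clock: 7.95
ee_pos: [0.5537, 0.386, 0.1768]
ee_rot: [[-0.822, -0.569, 0.003], [-0.569, 0.822, 0.001], [-0.003, -0.001, -1.0]]
contact_force: [1.0, -2.4, 5.7]
gripper_width: 0.136
grip_force: 25.0
```

```bash
python3 -c "
from h import *
rel()
snap('wrist','w5.png')
"
```

```text
t 7.95 at [0.5537 0.386  0.1768] yaw -145.31 w 0.136
```

View pics/w5.png

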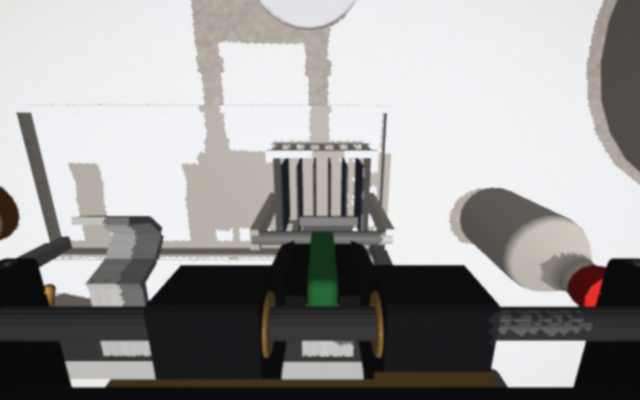

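Call:
carry_out --moves '[[-1,[0,0,-1.5],[0,0,0]],[-1,[0,0,-3],[0,0,0]],[-1,[0,0,-4.3],[0,0,0]],[-1,[0,0,-4.3],[0,0,0]],[-1,[2,0,-4.3],[0,0,0]],[-1,[5,0,-4.3],[0,0,0]],[-1,[8,0,-4.3],[0,0,0]],[-1,[11,0,-4.5],[0,0,0]],[-1,[11,0,-7],[0,0,0]],[-1,[11,0,-11],[0,0,0]]]'

```text
clock: 9.0
ee_pos: [0.4584, 0.3212, 0.2808]
ee_rot: [[-0.822, -0.569, -0.008], [-0.569, 0.822, -0.005], [0.009, 0.001, -1.0]]
contact_force: [0.3, 0.1, -3.3]
gripper_width: 0.134
grip_force: 25.0
```

Call:
carry_out --moves '[[-1,[0,0,-4],[0,0,0]],[-1,[0,0,-8],[0,0,0]],[-1,[0,0,-8],[0,0,0]]]'

```text
clock: 9.3
ee_pos: [0.4643, 0.3249, 0.3725]
ee_rot: [[-0.822, -0.569, 0.011], [-0.569, 0.822, 0.007], [-0.013, -0.0, -1.0]]
contact_force: [2.0, 0.7, -2.7]
gripper_width: 0.134
grip_force: 25.0
```

```bash
python3 -c "
from h import *
rel((.668,-.066,.36,177.5),(.668,-.066,.154,177.5))
"
```

```text
t 9.3 at [0.4643 0.3249 0.3725] yaw -145.31 w 0.134
[0.668, -0.066, 0.36] 177.5 -> cm [5.52, -43.73, 1.2] deg [0.21, 0.71, 37.19] rows 9
[0.668, -0.066, 0.154] 177.5 -> cm [5.78, -43.72, 21.8] deg [0.21, 0.71, 37.19] rows 10
```

Call:
carry_out --moves '[[-1,[0,-4,1],[0,0,4]],[-1,[1,-8,1],[0,0,8]],[-1,[1,-13,1],[0,0,13]],[-1,[2,-18,1],[0,0,18]],[-1,[3,-23,1],[0,0,23]],[-1,[3,-28,1],[0,0,28]],[-1,[4,-33,1],[0,0,32]],[-1,[5,-38,1],[0,0,37]],[-1,[5.5,-42,1],[0,0,37]],[-1,[5.5,-43.7,1],[0,0,37]]]'

```text
clock: 10.3
ee_pos: [0.6661, -0.0721, 0.3519]
ee_rot: [[-0.999, 0.044, -0.003], [0.044, 0.999, -0.002], [0.002, -0.002, -1.0]]
contact_force: [0.9, 1.3, -2.6]
gripper_width: 0.135
grip_force: 25.0
```

Call:
carry_out --moves '[[-1,[0,0,4],[0,0,0]],[-1,[0,0,8],[0,0,0]],[-1,[0,0,12],[0,0,0]],[-1,[0,0,14],[0,0,0]],[-1,[0,0,14],[0,0,0]],[-1,[0,0,14],[0,0,0]]]'

```text
clock: 10.9
ee_pos: [0.6651, -0.0668, 0.2139]
ee_rot: [[-0.999, 0.04, -0.002], [0.04, 0.999, 0.001], [0.002, 0.0, -1.0]]
contact_force: [-0.1, -0.3, -2.6]
gripper_width: 0.131
grip_force: 25.0
```

```bash
python3 -c "
from h import *
rel((.668,-.066,.154,177.5))
w,T,h=wsnap('w6.png')
"
```

```text
t 10.9 at [ 0.6651 -0.0668  0.2139] yaw 177.71 w 0.131
[0.668, -0.066, 0.154] 177.5 -> cm [-0.3, 0.09, 5.99] deg [0.03, -0.1, 0.21] rows 2
```

View pics/w6.png

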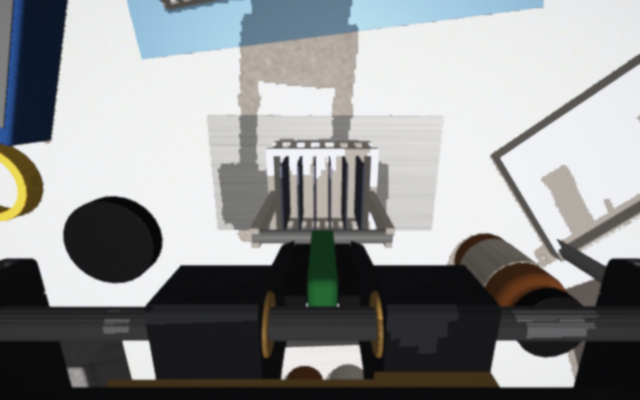

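```bash
python3 -c "
from h import *
d=dict(np.load('pics/w6.png.npz')); T=wT(d,d['pos'],d['rot'])
for q in((207,115),(443,116),(218,230),(432,230)): print(onz(d,*q,.003,T).round(3))
"
```

```text
[ 0.6   -0.185  0.003]
[0.611 0.063 0.003]
[ 0.729 -0.19   0.003]
[0.739 0.059 0.003]
```

Call:
carry_out --moves '[[-1,[-0.3,0.1,2],[0,0,0]],[-1,[-0.3,0.1,3.5],[0,0,0]],[-1,[-0.3,0.1,4.8],[0,0,0]],[-1,[-0.3,0.1,5.5],[0,0,0]],[-1,[-0.3,0.1,6.0],[0,0,0]],[-1,[-0.3,0.1,6.1],[0,0,0]],[-1,[-0.3,0.1,6.1],[0,0,0]],[-1,[-0.3,0.1,6.1],[0,0,0]]]'

```text
clock: 11.75
ee_pos: [0.6688, -0.0665, 0.1543]
ee_rot: [[-0.999, 0.04, 0.001], [0.04, 0.999, -0.0], [-0.001, -0.0, -1.0]]
contact_force: [0.8, 0.7, -2.4]
gripper_width: 0.132
grip_force: 25.0
```

Call:
carry_out --moves '[[-1,[0,0,0.2],[0,0,0]],[-1,[0,0,0.35],[0,0,0]],[-1,[0,0,0.35],[0,0,0]]]'

```text
clock: 12.05
ee_pos: [0.6698, -0.0666, 0.1542]
ee_rot: [[-0.999, 0.04, 0.004], [0.04, 0.999, -0.0], [-0.004, -0.0, -1.0]]
contact_force: [-3.5, 0.9, 8.0]
gripper_width: 0.133
grip_force: 25.0
```

Call:
carry_out --moves '[[-1,[0,0,0.1],[0,0,0]],[-0.3,[0,0,0.1],[0,0,0]],[-0.3,[0,0,0.1],[0,0,0]],[-0.3,[0,0,0.1],[0,0,0]],[-0.3,[0,0,-3],[0,0,0]],[-0.3,[0,0,-7],[0,0,0]],[-0.3,[0,0,-12],[0,0,0]],[-0.3,[0,0,-16],[0,0,0]],[-0.3,[0,0,-20],[0,0,0]],[-0.3,[0,0,-20],[0,0,0]]]'

```text
clock: 13.05
ee_pos: [0.6714, -0.0668, 0.3588]
ee_rot: [[-0.999, 0.04, 0.013], [0.04, 0.999, -0.002], [-0.013, -0.001, -1.0]]
contact_force: [0.0, 0.5, -0.0]
gripper_width: 0.353
grip_force: 0.0
```

```bash
python3 -c "
from h import *
rel()
w,T,h=wsnap('w7.png'); s=snap('scene','s7.png'); t=snap('top','t7.png')
for n,im,TT in(('w',w,T),('s',s,None),('t',t,None)):
  hh=cv2.cvtColor(im['color'],cv2.COLOR_RGB2HSV)
  for b in blobs(hh,(100,140,60),(128,255,255),10)[:9]: print(n,b[0],b[1],np.ptp(np.nonzero(b[2]),axis=1),onz(im,*b[0],.165,TT).round(3))
a=s['color'][110:260,210:410,::-1]; b=t['color'][130:280,290:490,::-1]
cv2.imwrite('pics/c7.png',cv2.resize(np.hstack([a,b]),None,fx=2,fy=2))
"
```

```text
t 13.05 at [ 0.6714 -0.0668  0.3588] yaw 177.69 w 0.353
w [111.7  67.6] 891 [122  37] [ 0.561 -0.264  0.165]
w [549.8 253.1] 196 [15 24] [0.775 0.188 0.165]
s [158.9 132.3] 1927 [46 60] [ 0.856 -0.581  0.165]
s [540.4 144.3] 1514 [118 174] [-0.36   0.338  0.165]
s [333.4 277.1] 316 [ 41 122] [0.686 0.349 0.165]
s [504.9 172.4] 199 [18 37] [-0.102  0.358  0.165]
s [618.4 249.9] 179 [28 18] [-0.097  0.777  0.165]
s [583.2 227.6] 157 [29 31] [-0.091  0.666  0.165]
s [501.8 154.2] 148 [16 23] [-0.18   0.287  0.165]
s [563.5 184.7] 145 [13 23] [-0.223  0.519  0.165]
s [600.  216.8] 105 [13 16] [-0.182  0.674  0.165]
t [572.4 111.3] 6022 [83 95] [ 0.813 -0.634  0.165]
t [586.  224.5] 733 [19 46] [ 0.492 -0.646  0.165]
t [470.5 246.7] 110 [28 58] [ 0.423 -0.335  0.165]
t [496.4 245.9] 67 [8 9] [ 0.427 -0.404  0.165]
t [452.2 213.3] 41 [32 12] [ 0.513 -0.288  0.165]
t [464.6 188.1] 27 [5 7] [ 0.584 -0.324  0.165]
t [323.6 234.8] 20 [5 3] [0.445 0.062 0.165]
t [281.6 118. ] 18 [4 5] [0.778 0.193 0.165]
t [174.9 184.2] 17 [5 6] [0.576 0.486 0.165]
```

View pics/c7.png

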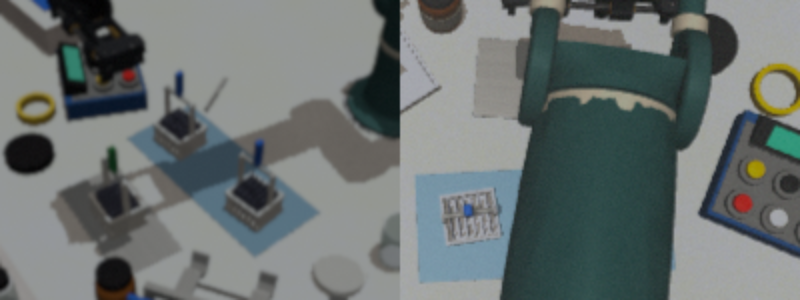

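The green basket stands upright on the plate, and both blue baskets are undisturbed on the mat. Next I measure the wet baskets up close.

Call:
carry_out --moves '[[-0.3,[4,1,0],[0,0,0]],[-0.3,[8,2,0],[0,0,0]],[-0.3,[11,4,0],[0,0,0]],[-0.3,[12,6,0],[0,0,0]],[-0.3,[12,8,0],[0,0,0]],[-0.3,[12,8,0],[0,0,0]],[-0.3,[12,8,0],[0,0,0]]]'

```text
clock: 13.9
ee_pos: [0.5511, 0.0183, 0.3482]
ee_rot: [[-0.999, 0.039, -0.004], [0.039, 0.999, -0.001], [0.004, -0.001, -1.0]]
contact_force: [-1.0, -2.0, 0.0]
gripper_width: 0.352
grip_force: 0.0
```

```bash
python3 -c "
from h import *
rel()
w,T,h=wsnap('w8.png')
for b in blobs(h,(100,140,60),(128,255,255),20)[:6]: 
  ys,xs=np.nonzero(b[2]); 
  print(b[0],b[1],np.ptp(xs),np.ptp(ys),onz(w,*b[0],.165,T).round(3))
"
```

```text
t 13.9 at [0.5511 0.0183 0.3482] yaw 177.75 w 0.352
[ 55.8 133. ] 1327 79 145 [ 0.497 -0.242  0.165]
[119.2  87.6] 630 44 18 [ 0.457 -0.17   0.165]
[366.4  62.9] 347 19 23 [0.444 0.064 0.165]
```

View pics/w8.png

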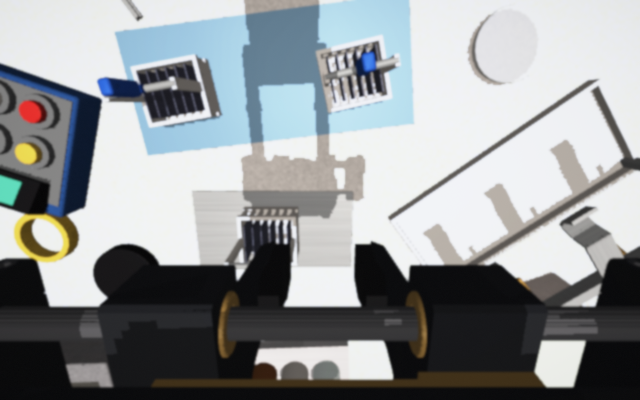

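Both wet boxes are visible: A at (175,92) and B at (355,73). I'll crop them to read the rim corners.

```bash
python3 -c "
import cv2,numpy as np
a=cv2.imread('pics/w8.png'); cv2.imwrite('pics/c8.png',cv2.resize(np.hstack([a[25:145,95:235],a[15:135,295:420]]),None,fx=3,fy=3,interpolation=2))"
```

```text
(no output)
```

View pics/c8.png

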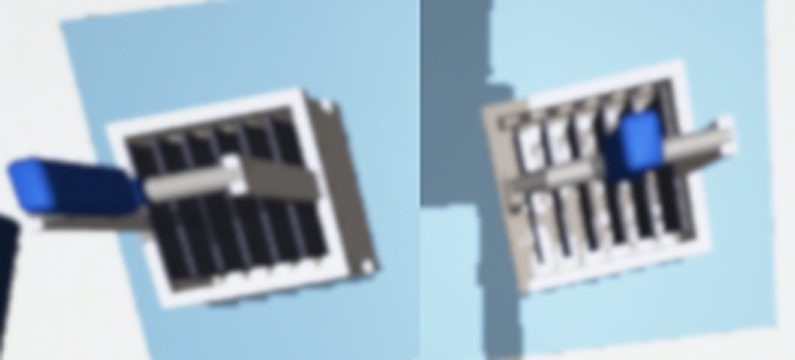

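```bash
cat > q.py <<'E'
from h import *
def box(d,T,cs,top):
    P=np.array([onz(d,*c,.05,T)[:2] for c in cs]); tl,tr,br,bl=P
    v=(tr-tl)+(br-bl); u=(tl-bl)+(tr-br)  # v ~ +world y, u ~ -world x
    print('len',np.linalg.norm(v)/2,np.linalg.norm(u)/2,'yaw',np.degrees(np.arctan2(-v[0],v[1])),np.degrees(np.arctan2(-u[1],-u[0])),'c',P.mean(0).round(4),'tab',onz(d,*top,.186,T).round(4))
E
python3 -c "
from q import *
d=dict(np.load('pics/w8.png.npz')); T=wT(d,d['pos'],d['rot'])
f=lambda u,v:(u/3+95,v/3+25); g=lambda u,v:((u-420)/3+295,v/3+15)
box(d,T,[f(*p) for p in((107,125),(303,90),(350,275),(165,305))],f(30,187))
box(d,T,[g(*p) for p in((483,108),(682,60),(712,247),(525,293))],g(642,140))
rel((.446,.062,.3,190),(.446,.062,.148,190))
"
```

```text
len 0.08418973447757033 0.07521227589437285 yaw 6.831183540590157 7.7165039879097685 c [ 0.4573 -0.1705] tab [ 0.4578 -0.1707  0.186 ]
len 0.08290698730664377 0.07543097863002707 yaw 10.769628395810791 11.077588657864698 c [0.4455 0.0643] tab [0.4455 0.0633 0.186 ]
t 13.95 at [0.5514 0.0179 0.3485] yaw 177.7 w 0.355
[0.446, 0.062, 0.3] 190 -> cm [10.69, 3.99, 4.88] deg [-0.02, -0.18, -12.3] rows 3
[0.446, 0.062, 0.148] 190 -> cm [10.64, 4.0, 20.08] deg [-0.02, -0.18, -12.3] rows 5
```

Call:
carry_out --moves '[[-0.2,[4,2,1],[0,0,-6]],[-0.2,[8,3.5,3],[0,0,-13.2]],[-0.2,[10.6,4.2,6],[0,0,-13.2]],[-0.2,[10.7,4.2,10],[0,0,-13.2]],[-0.2,[10.7,4.2,14],[0,0,-13.2]],[-0.2,[10.7,4.2,17],[0,0,-13.2]],[-0.2,[10.7,4.2,19],[0,0,-13.2]],[-0.2,[10.7,4.2,20],[0,0,-13.2]],[-0.2,[10.7,4.2,20],[0,0,-13.2]]]'

```text
clock: 14.85
ee_pos: [0.4455, 0.0639, 0.1486]
ee_rot: [[-0.982, -0.188, -0.004], [-0.188, 0.982, -0.001], [0.004, 0.0, -1.0]]
contact_force: [-0.0, -0.0, 0.4]
gripper_width: 0.398
grip_force: 0.0
```

Call:
carry_out --moves '[[-1,[0,0,0],[0,0,0]],[-1,[0,0,0],[0,0,0]],[-1,[0,0,0],[0,0,0]],[-1,[0,0,0],[0,0,0]],[-1,[0,0,0],[0,0,0]],[-1,[0,0,-1],[0,0,0]],[-1,[0,0,-2],[0,0,0]],[-1,[0,0,-2],[0,0,0]]]'

```text
clock: 15.65
ee_pos: [0.4477, 0.0648, 0.1721]
ee_rot: [[-0.982, -0.189, 0.003], [-0.189, 0.982, 0.0], [-0.003, -0.0, -1.0]]
contact_force: [0.1, 0.7, -1.0]
gripper_width: 0.133
grip_force: 25.0
```

```bash
python3 -c "
from h import *
rel((.462,.323,.36,214.6),(.462,.323,.22,214.6))
d=dict(np.load('pics/w4.png.npz')); T=wT(d,d['pos'],d['rot']); print('jar',onz(d,192,127,.0,T),onz(d,147,132,.13,T))
"
```

```text
t 15.65 at [0.4477 0.0648 0.1721] yaw -169.11 w 0.133
[0.462, 0.323, 0.36] 214.6 -> cm [-6.34, 25.08, -18.77] deg [-0.04, 0.15, -23.71] rows 7
[0.462, 0.323, 0.22] 214.6 -> cm [-6.3, 25.08, -4.77] deg [-0.04, 0.15, -23.71] rows 6
jar [0.77818726 0.12439222 0.        ] [0.77638806 0.1204678  0.13      ]
```

Call:
carry_out --moves '[[-1,[0,0,-5],[0,0,0]],[-1,[0,1,-10],[0,0,-2]],[-1,[-1,5,-13],[0,0,-6]],[-1,[-2,9,-15],[0,0,-10]],[-1,[-3,13,-16],[0,0,-14]],[-1,[-4,17,-16],[0,0,-18]],[-1,[-5,21,-16],[0,0,-23.7]],[-1,[-6,24,-16],[0,0,-23.7]],[-1,[-6.3,25,-14],[0,0,-23.7]],[-1,[-6.3,25,-11],[0,0,-23.7]]]'

```text
clock: 16.65
ee_pos: [0.4623, 0.3249, 0.2817]
ee_rot: [[-0.822, -0.57, 0.004], [-0.57, 0.822, 0.003], [-0.005, 0.0, -1.0]]
contact_force: [0.2, -0.1, -1.7]
gripper_width: 0.129
grip_force: 25.0
```

Call:
carry_out --moves '[[-1,[0,0,3],[0,0,0]],[-1,[0,0,5.5],[0,0,0]],[-1,[0,0,5.5],[0,0,0]],[-1,[0,0,5.5],[0,0,0]]]'

```text
clock: 17.05
ee_pos: [0.4609, 0.3218, 0.2251]
ee_rot: [[-0.823, -0.568, -0.001], [-0.568, 0.823, -0.001], [0.002, 0.0, -1.0]]
contact_force: [0.3, -0.6, -1.1]
gripper_width: 0.134
grip_force: 25.0
```

```bash
python3 -c "
from h import *
rel((.5525,.3855,.22,214.6),(.5525,.3855,.178,214.6))
snap('wrist','w9.png')"
```

```text
t 17.05 at [0.4609 0.3218 0.2251] yaw -145.41 w 0.134
[0.5525, 0.3855, 0.22] 214.6 -> cm [-11.15, 0.04, 0.5] deg [0.01, -0.09, -0.01] rows 3
[0.5525, 0.3855, 0.178] 214.6 -> cm [-11.16, 0.04, 4.7] deg [0.01, -0.09, -0.01] rows 3
```

View pics/w9.png

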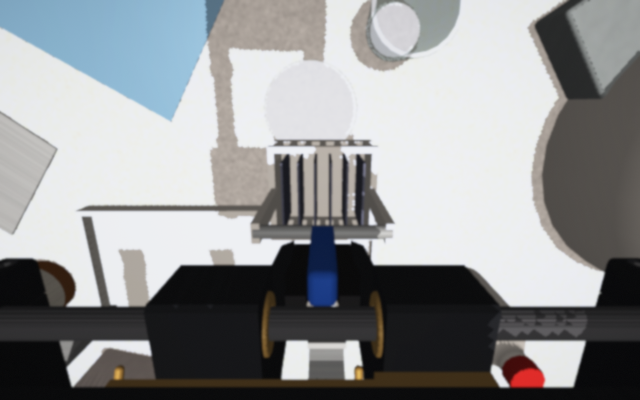

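Call:
carry_out --moves '[[-1,[-3,0,0.3],[0,0,0]],[-1,[-6,0,0.3],[0,0,0]],[-1,[-9,0,0.3],[0,0,0]],[-1,[-11.1,0,0.3],[0,0,0]],[-1,[-11.1,0,0.3],[0,0,0]],[-1,[-11.1,0,1.5],[0,0,0]],[-1,[-11.1,0,2.7],[0,0,0]],[-1,[-11.1,0,3.8],[0,0,0]],[-1,[-11.1,0,4.3],[0,0,0]],[-1,[-11.1,0,4.3],[0,0,0]]]'

```text
clock: 18.1
ee_pos: [0.553, 0.3853, 0.1824]
ee_rot: [[-0.823, -0.568, 0.002], [-0.568, 0.823, 0.001], [-0.002, 0.0, -1.0]]
contact_force: [3.2, 0.9, -1.4]
gripper_width: 0.133
grip_force: 25.0
```

Call:
carry_out --moves '[[-1,[0,0,0.3],[0,0,0]],[-1,[0,0,0.6],[0,0,0]],[-1,[0,0,0.6],[0,0,0]]]'

```text
clock: 18.4
ee_pos: [0.555, 0.3866, 0.1798]
ee_rot: [[-0.823, -0.568, 0.007], [-0.568, 0.823, 0.004], [-0.008, -0.0, -1.0]]
contact_force: [3.1, 2.0, 6.8]
gripper_width: 0.133
grip_force: 25.0
```

Call:
carry_out --moves '[[-1,[0,0,-0.1],[0,0,0]],[-0.3,[0,0,-0.1],[0,0,0]],[-0.3,[0,0,-0.1],[0,0,0]],[-0.3,[0,0,-0.1],[0,0,0]],[-0.3,[0,0,-2],[0,0,0]],[-0.3,[0,0,-5],[0,0,0]],[-0.3,[0,0,-9],[0,0,0]],[-0.3,[0,0,-14],[0,0,0]],[-0.3,[0,0,-17],[0,0,0]],[-0.3,[0,0,-17],[0,0,0]]]'

```text
clock: 19.4
ee_pos: [0.5543, 0.3861, 0.353]
ee_rot: [[-0.823, -0.568, 0.008], [-0.568, 0.823, 0.005], [-0.009, -0.0, -1.0]]
contact_force: [0.4, 0.3, -0.3]
gripper_width: 0.352
grip_force: 0.0
```

```bash
python3 -c "
from h import *
rel((.50,-.02,.35,187),(.56,-.1,.35,187))
t=snap('top','t9.png');s=snap('scene','s9.png')
h=cv2.cvtColor(s['color'],cv2.COLOR_RGB2HSV)
for b in blobs(h,(100,120,50),(128,255,255),8,(270,130,420,300)): print(b[0],b[1],onz(s,*b[0],.19).round(3),onz(s,*b[0],.163).round(3))
for b in blobs(h,(40,80,40),(85,255,255),6,(220,160,420,300)): print('g',b[0],b[1],onz(s,*b[0],.166).round(3))
"
```

```text
t 19.4 at [0.5543 0.3861 0.353 ] yaw -145.41 w 0.352
[0.5, -0.02, 0.35] 187 -> cm [27.53, -30.35, 0.05] deg [0.11, 0.54, 27.59] rows 9
[0.56, -0.1, 0.35] 187 -> cm [27.13, -40.34, 0.05] deg [0.11, 0.54, 27.59] rows 10
[336.3 278. ] 401 [0.691 0.367 0.19 ] [0.68  0.355 0.163]
[377.6 259. ] 33 [0.554 0.385 0.19 ] [0.539 0.374 0.163]
[276.2 157.2] 22 [ 0.562 -0.163  0.19 ] [ 0.548 -0.19   0.163]
[299.4 150.8] 21 [ 0.472 -0.145  0.19 ] [ 0.454 -0.172  0.163]
[270.9 132.4] 11 [ 0.503 -0.3    0.19 ] [ 0.486 -0.332  0.163]
g [265.7 189.1] 32 [ 0.667 -0.065  0.166]
```

Basket B is hung: its tab coincides with the earlier dry-basket position. A has not moved, so I go straight to it.

Call:
carry_out --moves '[[-0.2,[4,-3,0],[0,0,3]],[-0.2,[8,-7,0],[0,0,6]],[-0.2,[12,-10,0],[0,0,9]],[-0.2,[15,-14,0],[0,0,12]],[-0.2,[18,-18,0],[0,0,15]],[-0.2,[21,-22,0],[0,0,18]],[-0.2,[24,-26,0],[0,0,21]],[-0.2,[27,-29,0],[0,0,24]],[-0.2,[30,-33,0],[0,0,27.6]],[-0.2,[33,-36,0],[0,0,27.6]]]'

```text
clock: 20.5
ee_pos: [0.4835, -0.1007, 0.3429]
ee_rot: [[-0.993, -0.12, -0.005], [-0.12, 0.993, 0.001], [0.005, 0.002, -1.0]]
contact_force: [1.0, 0.2, 0.8]
gripper_width: 0.397
grip_force: 0.0
```

```bash
python3 -c "
from h import *
rel((.4575,-.1706,.22,187.2),(.4575,-.1706,.149,187.2))
w,T,h=wsnap('w10.png')
for b in blobs(h,(100,140,60),(128,255,255),20)[:4]: print(b[0],b[1],onz(w,*b[0],.165,T).round(3))
"
```

```text
t 20.5 at [ 0.4835 -0.1007  0.3429] yaw -173.13 w 0.397
[0.4575, -0.1706, 0.22] 187.2 -> cm [3.35, -6.65, 12.3] deg [0.1, -0.29, -0.33] rows 3
[0.4575, -0.1706, 0.149] 187.2 -> cm [3.32, -6.66, 19.4] deg [0.1, -0.29, -0.33] rows 5
[124.2 127.5] 1715 [ 0.456 -0.296  0.165]
[45.  87.7] 494 [ 0.429 -0.367  0.165]
[253.2 143.1] 322 [ 0.456 -0.171  0.165]
```

Call:
carry_out --moves '[[-0.2,[2,-4,2],[0,0,0]],[-0.2,[3.3,-6.6,6],[0,0,0]],[-0.2,[3.3,-6.6,10],[0,0,0]],[-0.2,[3.3,-6.6,12],[0,0,0]],[-0.2,[3.3,-6.6,12],[0,0,0]],[-0.2,[3.3,-6.6,12],[0,0,0]]]'

```text
clock: 21.15
ee_pos: [0.4596, -0.1676, 0.2247]
ee_rot: [[-0.993, -0.122, -0.004], [-0.122, 0.993, 0.002], [0.003, 0.002, -1.0]]
contact_force: [0.0, -0.3, 0.1]
gripper_width: 0.401
grip_force: 0.0
```

Call:
carry_out --moves '[[-0.2,[0.2,-0.3,3],[0,0,0]],[-0.2,[0.2,-0.3,5.5],[0,0,0]],[-0.2,[0.2,-0.3,7],[0,0,0]],[-0.2,[0.2,-0.3,7.5],[0,0,0]],[-0.2,[0.2,-0.3,7.5],[0,0,0]],[-1,[0.2,-0.3,7.5],[0,0,0]],[-1,[0.2,-0.3,7.5],[0,0,0]],[-1,[0.2,-0.3,7.5],[0,0,0]],[-1,[0.2,-0.3,7.5],[0,0,0]],[-1,[0.2,-0.3,7.5],[0,0,0]]]'

```text
clock: 22.15
ee_pos: [0.4597, -0.1716, 0.1525]
ee_rot: [[-0.993, -0.122, 0.002], [-0.122, 0.993, -0.0], [-0.002, -0.001, -1.0]]
contact_force: [-0.7, 0.9, 4.9]
gripper_width: 0.132
grip_force: 25.0
```

Call:
carry_out --moves '[[-1,[0,0,-1],[0,0,0]],[-1,[0,0,-4],[0,0,0]],[-1,[0,0,-9],[0,0,0]],[-1,[0,0,-14],[0,0,0]],[-1,[0,0,-18],[0,0,0]],[-1,[0,0,-20],[0,0,0]],[-1,[0,0,-20],[0,0,0]],[-1,[0,0,-20],[0,0,0]]]'

```text
clock: 22.95
ee_pos: [0.4584, -0.1713, 0.3504]
ee_rot: [[-0.993, -0.122, -0.001], [-0.122, 0.993, 0.0], [0.001, 0.001, -1.0]]
contact_force: [0.1, -0.8, -3.6]
gripper_width: 0.134
grip_force: 25.0
```

```bash
python3 -c "
from h import *
rel((.585,.144,.36,214.6),(.585,.144,.225,214.6))
d=bot.get_obs(); w,T,h=wsnap('w11.png')
for b in blobs(h,(100,140,60),(128,255,255),20)[:4]: print(b[0],b[1])
"
```

```text
t 22.95 at [ 0.4584 -0.1713  0.3504] yaw -173.02 w 0.134
[0.585, 0.144, 0.36] 214.6 -> cm [-16.39, 29.76, -0.96] deg [0.05, -0.06, -27.62] rows 7
[0.585, 0.144, 0.225] 214.6 -> cm [-16.41, 29.75, 12.54] deg [0.05, -0.06, -27.62] rows 8
[322.  266.3] 1998
[180.6 149.1] 1508
[109.5 114.6] 418
```

Call:
carry_out --moves '[[-1,[-2,4,-1],[0,0,-4]],[-1,[-4,8,-1],[0,0,-8]],[-1,[-6,12,-1],[0,0,-12]],[-1,[-8.5,16,-1],[0,0,-16]],[-1,[-11,20,-1],[0,0,-20]],[-1,[-13,24,-1],[0,0,-24]],[-1,[-15,28,-1],[0,0,-27.6]],[-1,[-16.4,29.8,2],[0,0,-27.6]],[-1,[-16.4,29.8,6],[0,0,-27.6]],[-1,[-16.4,29.8,10],[0,0,-27.6]]]'

```text
clock: 24.0
ee_pos: [0.5842, 0.1452, 0.2471]
ee_rot: [[-0.822, -0.569, -0.004], [-0.569, 0.822, -0.001], [0.004, 0.002, -1.0]]
contact_force: [0.8, -0.3, -3.3]
gripper_width: 0.134
grip_force: 25.0
```

Call:
carry_out --moves '[[-1,[0,0,2],[0,0,0]],[-1,[0,0,2.3],[0,0,0]],[-1,[0,0,2.3],[0,0,0]],[-1,[0,0,2.3],[0,0,0]]]'

```text
clock: 24.4
ee_pos: [0.5862, 0.1443, 0.2293]
ee_rot: [[-0.823, -0.567, 0.001], [-0.567, 0.823, 0.0], [-0.001, -0.001, -1.0]]
contact_force: [0.3, -0.0, -1.7]
gripper_width: 0.133
grip_force: 25.0
```

```bash
python3 -c "
from h import *
rel((.6765,.206,.225,214.6),(.6765,.206,.178,214.6))"
```

```text
t 24.4 at [0.5862 0.1443 0.2293] yaw -145.43 w 0.133
[0.6765, 0.206, 0.225] 214.6 -> cm [-10.94, -0.05, 0.44] deg [-0.03, 0.07, -0.03] rows 3
[0.6765, 0.206, 0.178] 214.6 -> cm [-10.93, -0.05, 5.14] deg [-0.03, 0.07, -0.03] rows 3
```

Call:
carry_out --moves '[[-1,[-3,0,0.5],[0,0,0]],[-1,[-6,0,0.5],[0,0,0]],[-1,[-9,0,0.5],[0,0,0]],[-1,[-10.9,0,0.5],[0,0,0]],[-1,[-10.9,0,0.5],[0,0,0]],[-1,[-10.9,0,1.8],[0,0,0]],[-1,[-10.9,0,3],[0,0,0]],[-1,[-10.9,0,4],[0,0,0]],[-1,[-10.9,0,4.7],[0,0,0]],[-1,[-10.9,0,4.7],[0,0,0]]]'

```text
clock: 25.4
ee_pos: [0.6776, 0.2071, 0.1839]
ee_rot: [[-0.824, -0.567, 0.007], [-0.567, 0.824, 0.003], [-0.008, -0.002, -1.0]]
contact_force: [5.2, 3.1, 3.0]
gripper_width: 0.131
grip_force: 25.0
```

Call:
carry_out --moves '[[-1,[0,0,0.3],[0,0,0]],[-1,[0,0,0.6],[0,0,0]],[-1,[0,0,0.6],[0,0,0]]]'

```text
clock: 25.7
ee_pos: [0.6796, 0.2078, 0.1817]
ee_rot: [[-0.823, -0.567, 0.013], [-0.567, 0.823, 0.005], [-0.013, -0.003, -1.0]]
contact_force: [3.6, 3.8, 12.6]
gripper_width: 0.133
grip_force: 25.0
```

Call:
carry_out --moves '[[-1,[0,0,-0.1],[0,0,0]],[-0.3,[0,0,-0.1],[0,0,0]],[-0.3,[0,0,-0.1],[0,0,0]],[-0.3,[0,0,-0.1],[0,0,0]],[-0.3,[0,0,-2],[0,0,0]],[-0.3,[0,0,-5],[0,0,0]],[-0.3,[0,0,-9],[0,0,0]],[-0.3,[0,0,-14],[0,0,0]],[-0.3,[0,0,-17],[0,0,0]],[-0.3,[0,0,-17],[0,0,0]]]'

```text
clock: 26.7
ee_pos: [0.6771, 0.2065, 0.3519]
ee_rot: [[-0.823, -0.568, 0.009], [-0.568, 0.823, 0.002], [-0.009, -0.003, -1.0]]
contact_force: [0.5, -0.6, 0.5]
gripper_width: 0.348
grip_force: 0.0
```

Call:
carry_out --moves '[[-1,[3,-4,0],[0,0,4]],[-1,[6,-8,0],[0,0,8]],[-1,[9,-12,0],[0,0,12]],[-1,[12,-16,0],[0,0,16]],[-1,[15,-20,0],[0,0,20]],[-1,[18,-24,0],[0,0,24]],[-1,[20,-28,0],[0,0,28]],[-1,[22,-32,0],[0,0,32]],[-1,[24,-36,0],[0,0,34.6]],[-1,[26,-40,0],[0,0,34.6]]]'

```text
clock: 27.7
ee_pos: [0.6872, -0.2723, 0.3423]
ee_rot: [[-1.0, 0.002, -0.004], [0.002, 1.0, 0.002], [0.004, 0.002, -1.0]]
contact_force: [0.4, 0.4, 0.4]
gripper_width: 0.005
grip_force: 0.0
```

```bash
python3 -c "
from h import *
rel((.4734,-.341,.2,180),(.4534,-.3918,.12,180),(.4534,-.3918,.08,180))
s=snap('scene','s12.png');t=snap('top','t12.png')
a=s['color'][160:330,220:430,::-1];b=t['color'][90:260,155:415,::-1]
cv2.imwrite('pics/c12.png',cv2.resize(np.hstack([a,b]),None,fx=1.7,fy=1.7,interpolation=2))
h=cv2.cvtColor(s['color'],cv2.COLOR_RGB2HSV)
for b in blobs(h,(100,120,50),(128,255,255),8,(250,130,420,300)): print(b[0],b[1],onz(s,*b[0],.19).round(3))
for b in blobs(h,(40,80,40),(85,255,255),6,(250,160,420,300)): print('g',b[0],b[1],onz(s,*b[0],.166).round(3))
"
```

```text
t 27.7 at [ 0.6872 -0.2723  0.3423] yaw 179.91 w 0.005
[0.4734, -0.341, 0.2] 180 -> cm [21.31, -6.93, 14.3] deg [0.1, -0.24, -0.09] rows 6
[0.4534, -0.3918, 0.12] 180 -> cm [23.26, -12.02, 22.3] deg [0.1, -0.24, -0.09] rows 7
[0.4534, -0.3918, 0.08] 180 -> cm [23.25, -12.03, 26.3] deg [0.1, -0.24, -0.09] rows 8
[332.5 276.7] 436 [0.697 0.357 0.19 ]
[265.5 158.7] 50 [ 0.599 -0.178  0.19 ]
[308.1 237.5] 34 [0.676 0.206 0.19 ]
[377.7 258.3] 34 [0.552 0.384 0.19 ]
[269.8 132.3] 19 [ 0.506 -0.303  0.19 ]
g [265.8 188.4] 38 [ 0.665 -0.068  0.166]
```

View pics/c12.png

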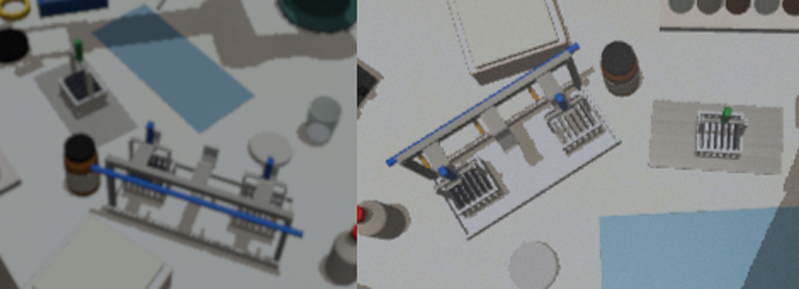

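Both blue baskets hang on the outer hooks and the green one stands on the plate, with the mat empty. Now the keys, starting with white.

Call:
carry_out --moves '[[-1,[4,-2,0],[0,0,0]],[-1,[8,-4,2],[0,0,0]],[-1,[12,-6,5],[0,0,0]],[-1,[16,-8,9],[0,0,0]],[-1,[19,-10,13],[0,0,0]],[-1,[22,-11.5,17],[0,0,0]],[-1,[23.3,-12,20],[0,0,0]],[-1,[23.3,-12,22.3],[0,0,0]],[-1,[23.3,-12,22.3],[0,0,0]],[-1,[23.3,-12,22.3],[0,0,0]]]'

```text
clock: 28.8
ee_pos: [0.4547, -0.3895, 0.1213]
ee_rot: [[-1.0, 0.0, -0.002], [0.0, 1.0, 0.002], [0.002, 0.002, -1.0]]
contact_force: [1.4, 0.4, -0.0]
gripper_width: 0.006
grip_force: 0.0
```

```bash
python3 -c "
from h import *
rel((.4534,-.3918,.064,180))"
```

```text
t 28.8 at [ 0.4547 -0.3895  0.1213] yaw 180.0 w 0.006
[0.4534, -0.3918, 0.064] 180 -> cm [0.12, -0.24, 5.73] deg [0.12, -0.1, -0.0] rows 2
```

Call:
carry_out --moves '[[-1,[0.1,-0.2,2],[0,0,0]],[-1,[0.1,-0.2,4],[0,0,0]],[-1,[0.1,-0.2,5],[0,0,0]],[-1,[0.1,-0.2,5.5],[0,0,0]],[-1,[0.1,-0.2,5.8],[0,0,0]],[-1,[0.1,-0.2,5.8],[0,0,0]],[-1,[0.1,-0.2,5.8],[0,0,0]]]'

```text
clock: 29.5
ee_pos: [0.4556, -0.3927, 0.0683]
ee_rot: [[-1.0, -0.0, 0.002], [-0.0, 1.0, -0.001], [-0.002, -0.001, -1.0]]
contact_force: [-4.4, 6.8, 14.0]
gripper_width: 0.004
grip_force: 6.9
```

Call:
carry_out --moves '[[-1,[0,0,-2],[0,0,0]],[-1,[0,0,-4],[0,0,0]],[-1,[1,-2.5,-4],[0,0,0]],[-1,[2,-5.1,-4],[0,0,0]],[-1,[2,-5.1,-3],[0,0,0]],[-1,[2,-5.1,-1.5],[0,0,0]],[-1,[2,-5.1,-0.5],[0,0,0]],[-1,[2,-5.1,0],[0,0,0]],[-1,[2,-5.1,0],[0,0,0]],[-1,[2,-5.1,0],[0,0,0]]]'

```text
clock: 30.5
ee_pos: [0.4345, -0.4431, 0.0681]
ee_rot: [[-1.0, -0.001, -0.001], [-0.001, 1.0, 0.0], [0.001, 0.0, -1.0]]
contact_force: [-8.3, 6.6, 25.5]
gripper_width: 0.004
grip_force: 12.6
```

Call:
carry_out --moves '[[-1,[0,0,-3],[0,0,0]],[-1,[0,0,-6],[0,0,0]],[-1,[-3,3,-6],[0,0,0]],[-1,[-6,6,-6],[0,0,0]],[-1,[-9.1,8.1,-6],[0,0,0]],[-1,[-9.1,8.1,-5],[0,0,0]],[-1,[-9.1,8.1,-4],[0,0,0]],[-1,[-9.1,8.1,-4],[0,0,0]]]'

```text
clock: 31.3
ee_pos: [0.523, -0.3611, 0.101]
ee_rot: [[-1.0, -0.0, -0.005], [-0.0, 1.0, 0.003], [0.005, 0.003, -1.0]]
contact_force: [-0.5, 0.0, 0.1]
gripper_width: 0.004
grip_force: 0.0
```

Call:
carry_out --moves '[[-1,[0,0,1.5],[0,0,0]],[-1,[0,0,2.7],[0,0,0]],[-1,[0,0,3.5],[0,0,0]],[-1,[0,0,4],[0,0,0]],[-1,[0,0,4],[0,0,0]],[-1,[0,0,4],[0,0,0]]]'

```text
clock: 31.9
ee_pos: [0.5243, -0.3631, 0.0681]
ee_rot: [[-1.0, 0.001, -0.002], [0.001, 1.0, 0.0], [0.002, 0.0, -1.0]]
contact_force: [-10.0, 6.5, 24.9]
gripper_width: 0.006
grip_force: 11.8
```

Green: delta from yellow (-.040,-.101), so the tool moves x +4.0, y -10.1, flying high over black.

Call:
carry_out --moves '[[-1,[0,0,-3],[0,0,0]],[-1,[0,0,-6],[0,0,0]],[-1,[1,-3,-6],[0,0,0]],[-1,[2.5,-6.5,-6],[0,0,0]],[-1,[4,-10.1,-6],[0,0,0]],[-1,[4,-10.1,-6],[0,0,0]],[-1,[4,-10.1,-5],[0,0,0]],[-1,[4,-10.1,-4],[0,0,0]]]'

```text
clock: 32.7
ee_pos: [0.4851, -0.463, 0.1032]
ee_rot: [[-1.0, 0.001, -0.0], [0.001, 1.0, 0.001], [0.0, 0.001, -1.0]]
contact_force: [-1.0, -0.3, 0.2]
gripper_width: 0.005
grip_force: 0.0
```

Call:
carry_out --moves '[[-1,[0,0,1.5],[0,0,0]],[-1,[0,0,2.7],[0,0,0]],[-1,[0,0,3.5],[0,0,0]],[-1,[0,0,4],[0,0,0]],[-1,[0,0,4],[0,0,0]],[-1,[0,0,4],[0,0,0]]]'

```text
clock: 33.3
ee_pos: [0.4851, -0.462, 0.0682]
ee_rot: [[-1.0, -0.001, -0.002], [-0.001, 1.0, 0.003], [0.002, 0.003, -1.0]]
contact_force: [-7.9, 9.9, 24.0]
gripper_width: 0.008
grip_force: 11.7
```

Call:
carry_out --moves '[[-1,[0,0,-3],[0,0,0]],[-1,[0,0,-7],[0,0,0]],[-1,[0,0,-11],[0,0,0]],[-1,[0,0,-15],[0,0,0]],[-1,[0,0,-19],[0,0,0]],[-1,[0,0,-19],[0,0,0]],[-1,[0,0,-19],[0,0,0]],[-1,[0,0,-19],[0,0,0]]]'

```text
clock: 34.1
ee_pos: [0.4847, -0.4627, 0.2522]
ee_rot: [[-1.0, -0.0, -0.002], [-0.0, 1.0, 0.002], [0.002, 0.002, -1.0]]
contact_force: [-0.2, 0.3, -0.1]
gripper_width: 0.006
grip_force: 0.0
```

```bash
python3 -c "
from h import *
rel()
s=snap('scene','s13.png')
h=cv2.cvtColor(s['color'],cv2.COLOR_RGB2HSV)
for b in blobs(h,(100,120,50),(128,255,255),8,(250,160,420,300)): print(b[0],b[1],onz(s,*b[0],.19).round(3))
for b in blobs(h,(40,80,40),(85,255,255),6,(250,160,420,300)): print('g',b[0],b[1],onz(s,*b[0],.166).round(3))
"
```

```text
t 34.1 at [ 0.4847 -0.4627  0.2522] yaw -179.99 w 0.006
[332.5 276.7] 435 [0.697 0.357 0.19 ]
[377.7 258.3] 34 [0.552 0.384 0.19 ]
[308.  237.3] 33 [0.675 0.205 0.19 ]
[255.  160.3] 15 [ 0.635 -0.192  0.19 ]
g [265.8 189.2] 34 [ 0.667 -0.064  0.166]
```

Everything is in place, so I hand in.

```bash
python3 -c "
from bench import bot
print(bot.close_job())"
```

```text
the job is handed in; nothing more can be done
None
```

I finished the changeover and handed the job in at about 34 s on the robot clock; no verdict came back. I pressed red, stood the single green-tab basket on the plate, hung both blue-tab baskets on the two outer hooks, then pressed white, blue, yellow and green one at a time.

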